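# Seam up, flux open

## Task

Get the copper tube ready for fluxing: roll it along the bench, without lifting it, until its open seam is on top, and leave it lying there. Then open the flux bottle in the round bench collar: press its ribbed safety cap down, twist it anticlockwise until it is free, and lift it straight up, clear of the neck. Leave everything else where it stands, and finish still holding the cap level and at rest right above the bottle's mouth, a few centimetres up.

Things in the scene. Friction and masses are not known exactly. Their poses are not given: they have to be found in the camera images.
- tube: Plain round copper tube, 32 mm diameter, 100 mm long, 0.14 kg, lying on the bench roughly along world y, a dark open seam 4.5 mm wide along its whole length. Origin: middle of its axis, 16 mm above the bench; y along the tube. It rolls without slipping (16 mm of travel per radian; a fingertip drawn across its top travels twice as far as the tube) and soon stops by itself.
- seam: The tube's seam. Same origin as the tube (middle of its axis), y along the tube, z pointing from the axis straight out through the seam. It turns only with the tube. At the start the seam faces away from the robot (to +x), 0.8 to 1.7 rad down from the top.
- cap: White round ribbed push-and-turn safety cap on the flux bottle, 50 mm diameter, 30 mm high, 30 g. Origin: centre of its underside; z up. Locked, its underside is 88 mm above the bench. Only the 30 mm wide neck is within 14 mm below it, so fingertips may reach a little below its edge. Pressed 4 mm or more it turns anticlockwise seen from above: free after 0.8 rad, end stop near 2.4 rad.
- bottle: Flux bottle: brown glass, 68 mm diameter, sloping shoulders, fixed upright in a dark steel collar of 112 mm diameter at its foot that is bolted to the bench; it cannot move or turn. Origin: centre of its underside at bench level, z up. It stands on the left or on the right, the doming block at the other place.
- mouth (a point): Centre of the top of the bottle's neck, 103.5 mm above the bench.
- spring_seat (a joint): How far the spring under the cap is pressed down, m: 0 with the cap locked or off, over 0.004 when the cap can turn, about 0.0065 at the stop. It starts to yield at 4 N; the stop is reached at about 9 N. Turn the cap 1.1 to 1.5 rad while keeping it down, then it lifts straight off (16 mm clears the neck).
- doming_block: Bystander: brass doming block, a 50 mm cube with round hollows, origin at the centre of its underside.
- pliers: Bystander: steel ring bending pliers with red grips, 150 mm long, lying flat, 13 mm high; origin under the pivot.
- parts_cup: Bystander: tin parts cup, 64 mm wide, 45 mm high, origin at the centre of its underside.
- mandrel: Bystander: small polished steel ring mandrel, a 118 mm high taper standing on a 68 mm round foot, origin at the centre of its underside.
- bezel_ring: Bystander: small brass ring lying flat, 28 mm wide, 8 mm high, origin at the centre of its underside.
- jar: Bystander: small glass jar with a steel lid, 54 mm wide, 60 mm high, origin at the centre of its underside.
Not all that is in view belongs to the job. Several things look just like the bottle: the one meant starts farthest from the robot's base. Of the things that look like the cap, the larger one is meant.

How it is judged:
By the outcome, as a careful person would: the job done as asked, in the order asked, and still so for the second after the job is handed in, while the arm keeps its last pose, push and grip.
It also fails if it takes over 58 s, if anything falls off the work surface, if the arm or the gripper's body presses on something with over 40 N, if the wrist force passes 120 N, or if a joint passes its speed limit or range.

## Robot

A 6-joint arm with a two-finger parallel gripper is mounted at the origin on the work surface. World frame = base frame: x ahead of the robot, y to its left, z up, the work surface at z = 0. Lengths are in m, angles in degrees, forces in N, time in s.
With the tool pointing down it reaches from about 0.375 to 0.9 m from the base axis. Payload 3.1 kg.
Tool frame: the origin (TCP) lies on the centre line of the jaws, within the pads' length; the fingertips stand 22 mm ahead of it and the grasp point (between the pads) lies 3 mm ahead of it; z points along the fingers, y is the line along which they close (so a half turn about z gives the same grasp; the last joint's range is limited). The gripper opens to 87 mm and grips with 3 to 60 N. Pads are 19 mm wide; open, the fingers measure 117 mm over their backs; the gripper's body (75 mm by 190 mm) begins 51 mm behind the grasp point.
Start: joints at [-85.915, 30.224, 82.088, -0, 67.689, -10.227], TCP at [0.155, -0.606, 0.245] pointing down, gripper open.
Joint ranges: [-176.69, 176.69], [-43.24, 126.21], [12.49, 139.97], [-82, 262], [0, 151.66], [-163.58, 163.58]. Speed limits (degrees/s): [159.86, 159.86, 180, 180, 180, 180].

## Interface

Orientations are given as a 3x3 rotation matrix whose columns are the frame's x, y, z axes.
In Python, from rig import * gives the robot as it stands.
- The arm moves only by the shell command python3 -m jog 'ROWS'. ROWS is text: rows parted by semicolons, each of 7 numbers parted by spaces: the shift along the tool's x, y, z in mm, then the turn, a rotation vector about the tool's x, y, z in rad, then the finger opening in mm, from 0 to 87. In form: tx ty tz ax ay az fingers; .... A call has 1 to 12 rows; each row shifts and turns the commanded pose from where the row before left it, along the tool's axes as they then stand; what a row does not reach is not made up. A row lasts 1/8 s, in which the tool goes at most 62.5 mm and 10.7 degrees, less where a joint would pass 70% of its speed; a pose out of reach is approached as far as the arm can. A call with a gripper value outside its range is refused whole. The fingers move at their own pace and stop on an object; the grip force is fixed at half the most. Time passes only in rows, so rows that do not move let the fingers close. It gives the time, the measured TCP pose, the force, the opening and the grip force at its end, in the units of the state.
- read_state(): the state, without advancing time (a new reading comes with each control period).
- capture(name): name is "scene" or "top" or "wrist"; returns a dict with "color" (384x512x3 uint8, red, green, blue), "camera_matrix" (3x3 intrinsics, pixels), "R" (3x3) and "t" (3): a world point X has camera coordinates R X + t. Camera axes: x right, y down, z forward; pixel columns grow to the right and rows downward; lengths in m; the calibration is good to about 2 mm. The wrist camera is an equidistant fisheye: a pixel r from the principal point sees the ray r / f radians off the axis. A picture is of the moment at which its call begins. There is no depth.
- hand_in(): hands the job in; it is judged then, once.
Trained networks look in the newest picture that a camera, given by its name, has taken for a name from the list of things; names that differ only in an ending like _2 or _b are one class to them, and where a whole thing is asked for, a point or a joint stands for the part that bears it (a point fixed in the world has none). Each returns a list of dicts, best first, with "conf" (0 to 1); they miss things now and then, are a little off and sometimes report something else, mostly with a low value. They report only what shows in the picture. A call takes as long as a camera call. They do not tell look-alikes from the thing itself.
- find_in(camera, target): "at" ([x, y, z] in m, in world coordinates, good to about 4 mm: the middle of the surface that is visible of it).
- trace(camera, target): "pixels" (384x512 bool, what is visible of it).
- place_of(camera, target): "at" ([x, y, z] in m, in world coordinates, good to about 4 mm: a listed point, or the origin of a listed thing).
The state is a dict: "time_s": time; "joint_positions": joint angles; "qvel": joint speeds; "tau": joint torques, N m; "position": TCP position; "tcp_rot": TCP orientation; "force": force on the tool from outside, world axes, zero at the start; "moment": the same for the moment, N m; "opening": opening from 0.0 (shut) to 1.0 (fully open); "grasp_force": force on a finger pad.
Only numpy, scipy, OpenCV 4.12 (cv2) and the standard library are available. Lean on these libraries where they do the work, as an engineer would, in place of code of your own. Each camera call takes 0.05 s, during which the arm holds its last target. There are 200 camera calls.

## Working session

There is one attempt and no reset: what is moved stays moved. The work goes in short steps, Python scripts to look and compute and a shell command to move; the robot and the scene stay as the last step left them, time stands still between calls to the robot, and variables do not carry over. Pictures are saved under pics/ and viewed, at most 10 in all, crops included, and the job is handed in when it is done.

```bash
mkdir -p pics; ls
python3 - <<'E'
from rig import *
import cv2,numpy as np
s=read_state();print(s['time_s'],s['position'],np.round(s['tcp_rot'],3).tolist(),s['force'],s['opening'])
for c in("scene","top"):
    d=capture(c);cv2.imwrite(f"pics/{c}0.png",d["color"][:,:,::-1])
    print(c,np.round(d['camera_matrix'],1).tolist(),np.round(d['R'],3).tolist(),np.round(d['t'],3).tolist())
    for n in("tube","seam","cap","bottle","mouth","doming_block","pliers","parts_cup","mandrel","bezel_ring","jar"):
        print(n,[(np.round(r['at'],3).tolist(),round(r['conf'],2)) for r in place_of(c,n)])
E
```

```text
pics
0.0 [ 0.15450214 -0.60490198  0.24357753] [[0.969, 0.247, -0.0], [0.247, -0.969, 0.002], [0.0, -0.002, -1.0]] [-0.63608525  0.0649852  -0.32721135] 1.0020175390821142
scene [[361.6, 0.0, 250.6], [0.0, 361.6, 194.4], [0.0, 0.0, 1.0]] [[0.166, 0.986, 0.008], [0.509, -0.079, -0.857], [-0.845, 0.146, -0.515]] [-0.091, -0.194, 1.238]
tube [([0.463, 0.032, 0.017], 0.7)]
seam [([0.461, 0.029, 0.02], 0.66)]
cap [([0.593, 0.19, 0.084], 0.81), ([0.463, 0.154, 0.002], 0.57)]
bottle [([0.332, 0.137, -0.005], 0.75), ([0.597, 0.193, 0.002], 0.73)]
mouth [([0.33, 0.135, 0.101], 0.64), ([0.595, 0.196, 0.103], 0.63)]
doming_block [([0.565, -0.235, 0.003], 0.61)]
pliers [([0.37, -0.243, 0.0], 0.76), ([0.469, 0.029, 0.02], 0.27)]
parts_cup [([0.399, 0.282, 0.002], 0.82)]
mandrel [([0.77, 0.059, -0.001], 0.74)]
bezel_ring [([0.771, 0.059, 0.001], 0.53), ([0.651, 0.033, -0.002], 0.41)]
jar [([0.726, 0.257, -0.001], 0.93), ([0.466, 0.032, 0.017], 0.21)]
top [[372.7, 0.0, 253.5], [0.0, 372.7, 190.4], [0.0, 0.0, 1.0]] [[-0.024, -1.0, -0.005], [-0.977, 0.025, -0.212], [0.212, 0.0, -0.977]] [0.008, 0.548, 0.742]
tube []
seam [([0.465, 0.032, 0.014], 0.49)]
cap [([0.594, 0.193, 0.085], 0.91), ([0.457, 0.16, -0.001], 0.66)]
bottle [([0.335, 0.14, 0.001], 0.95), ([0.6, 0.193, -0.0], 0.91)]
mouth [([0.331, 0.14, 0.107], 0.95), ([0.596, 0.195, 0.106], 0.77), ([0.771, 0.053, -0.007], 0.25)]
doming_block [([0.566, -0.236, -0.002], 0.68)]
pliers []
parts_cup [([0.397, 0.278, -0.0], 0.85)]
mandrel [([0.771, 0.057, -0.003], 0.61)]
bezel_ring [([0.655, 0.03, 0.003], 0.51)]
jar [([0.725, 0.258, -0.001], 0.85)]
```

Run:
```python
import cv2,numpy as np
a=cv2.imread('pics/scene0.png');b=cv2.imread('pics/top0.png')
cv2.imwrite('pics/both.png',cv2.resize(np.hstack([a,b]),(800,300),interpolation=cv2.INTER_AREA))
```

```text
(no output)
```

View pics/scene0.png

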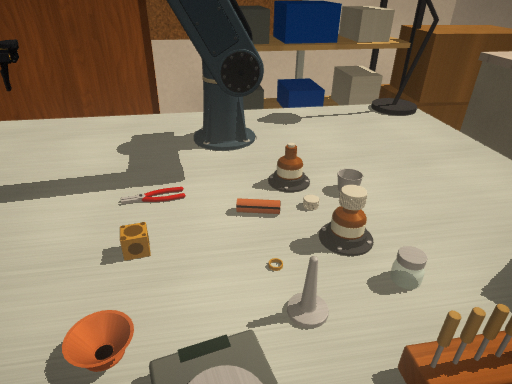

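View pics/top0.png

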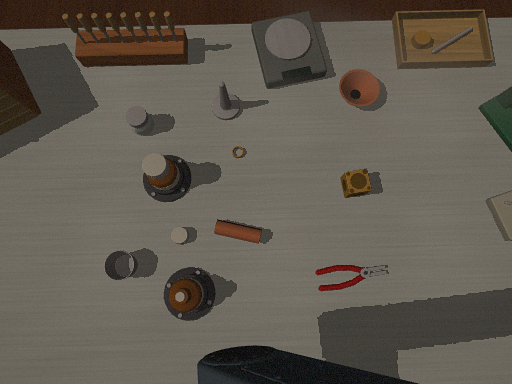

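Scene view: candidates for the bottle are (290,170), bare neck and near the base, and (347,228), capped and far from the base (0.60,0.19). I choose the second. Candidates for the cap are (353,197), large and on the bottle, and (311,202), small and on the bench. I choose the first. The tube is at (258,206) in scene and (238,231) in top. Next, a close crop.

```bash
cat > h.py <<'E'
from rig import *
import cv2,numpy as np
def ray(d,uv):
    K,R,t=d['camera_matrix'],d['R'],d['t']
    p=np.linalg.inv(K)@np.array([uv[0],uv[1],1.]); return -R.T@t, R.T@p
def onz(d,uv,z):
    c,r=ray(d,uv); return c+r*(z-c[2])/r[2]
def tubeaxis(d,cam,name="tube"):
    tr=trace(cam,name)
    if not tr: return None
    m=tr[0]['pixels']; ys,xs=np.nonzero(m)
    r=cv2.fitLine(np.c_[xs,ys].astype(np.float32),cv2.DIST_L2,0,.01,.01).ravel()
    s=(xs-r[2])*r[0]+(ys-r[3])*r[1]
    return m,tr[0]['conf'],[onz(d,(r[2]+k*r[0],r[3]+k*r[1]),.018) for k in(s.min(),s.max())]
E
python3 - <<'E'
from h import *
ims=[]
for c,(x0,y0,w) in(("scene",(222,180,72)),("top",(202,195,72)),("scene",(290,165,100))):
    d=capture(c); ims.append(cv2.resize(d['color'][y0:y0+w,x0:x0+w,::-1],(265,265),interpolation=cv2.INTER_CUBIC))
    for n in ("tube","seam"):
        r=tubeaxis(d,c,n)
        if r: print(c,n,r[0].sum(),round(r[1],2),np.round(r[2],4).tolist())
cv2.imwrite('pics/crop1.png',np.hstack(ims))
E
```

```text
scene tube 651 0.97 [[0.4539, -0.0213, 0.018], [0.479, 0.0786, 0.018]]
top tube 667 0.89 [[0.478, 0.0834, 0.018], [0.4539, -0.0165, 0.018]]
top seam 740 0.73 [[0.3866, 0.3193, 0.018], [0.4111, 0.2571, 0.018]]
scene tube 629 0.86 [[0.4568, -0.0194, 0.018], [0.4772, 0.0807, 0.018]]
```

View pics/crop1.png

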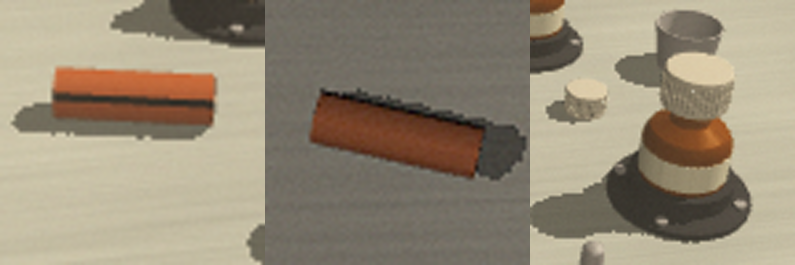

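The crop confirms the choice: the large ribbed cap sits on the collared bottle, and the small decoy cap is on the bench. The seam is a dark line at about scene row 206. I'll measure the seam angle and the offsets to the tube.

```bash
cat >> h.py <<'E'
def seamang(d,m,a,P,yaxis=True):
    """angle of seam from top (toward roll dir u=+x), from silhouette edges+dark line; a: axis unit vec, P: axis point"""
    u=np.cross(a,[0,0,1.]); u/=np.linalg.norm(u)
    if u[0]<0:u=-u
    g=d['color'].astype(float).sum(2); out=[]
    C=-d['R'].T@d['t']; 
    m=cv2.dilate(m.astype(np.uint8),np.ones((3,3)))
    for k in np.linspace(-.035,.035,29):
        best=[]
        for th in np.arange(-1.7,1.9,.02):
            n=np.array([np.sin(th)*u[0],np.sin(th)*u[1],np.cos(th)]); X=P+a*k+.016*n
            if (C-X)@n<0: continue
            q=d['camera_matrix']@(d['R']@X+d['t']); q=q[:2]/q[2]
            v=cv2.remap(g.astype(np.float32),np.float32([[q[0]]]),np.float32([[q[1]]]),cv2.INTER_LINEAR)[0,0]
            best.append((th,v))
        out.append([b[1] for b in best])
        ths=[b[0] for b in best]
    L=min(map(len,out)); pr=np.mean([o[:L] for o in out],0)
    return np.array(ths[:L]),pr
E
python3 - <<'E'
from h import *
d=capture("scene");r=tubeaxis(d,"scene")
e=np.array(r[2]);e=e[np.argsort(e[:,1])];a=e[1]-e[0];a[2]=0;a/=np.linalg.norm(a)
# fit x,y of axis from silhouette: project candidate cylinders, compare with both cameras' masks
from scipy.optimize import minimize
obs=[(d,r[0])]
t=capture("top");rt=tubeaxis(t,"top")
if rt: obs.append((t,rt[0]))
def sil(d,p):
    x,y,yaw=p;a=np.array([np.sin(yaw),np.cos(yaw),0]);u=np.array([np.cos(yaw),-np.sin(yaw),0])
    th=np.linspace(0,2*np.pi,40)
    X=np.concatenate([np.array([x,y,.016])+s*a*.05+.016*(np.cos(th)[:,None]*u+np.sin(th)[:,None]*[0,0,1]) for s in(-1,1)])
    q=(d['R']@X.T).T+d['t'];q=(d['camera_matrix']@q.T).T;q=q[:,:2]/q[:,2:]
    h=cv2.convexHull((q*8).round().astype(np.int32));im=np.zeros((384*8//1,512*8//1),np.uint8)
    cv2.fillConvexPoly(im,h,255);return cv2.resize(im,(512,384),interpolation=cv2.INTER_AREA)/255.
def cost(p): return sum(np.abs(sil(d,p)-m).sum() for d,m in obs)
m=minimize(cost,[.466,.031,.24],method='Nelder-Mead',options=dict(initial_simplex=[[.466,.031,.24],[.472,.031,.24],[.466,.037,.24],[.466,.031,.3]],maxiter=70))
print(len(obs),m.x,m.fun,[o[1].sum() for o in obs])
x,y,yaw=m.x
for dd,mm in obs:
    th,pr=seamang(dd,mm,np.array([np.sin(yaw),np.cos(yaw),0]),np.array([x,y,.016]))
    for i in range(0,len(th),4): print(round(th[i],2),int(pr[i]),end='; ')
    print()
E
```

```text
2 [0.46608442 0.03145425 0.2542756 ] 100.5450980392157 [np.int64(565), np.int64(693)]
-0.54 428; -0.46 424; -0.38 415; -0.3 401; -0.22 387; -0.14 376; -0.06 371; 0.02 368; 0.1 368; 0.18 366; 0.26 364; 0.34 362; 0.42 358; 0.5 353; 0.58 347; 0.66 340; 0.74 331; 0.82 321; 0.9 296; 0.98 231; 1.06 165; 1.14 149; 1.22 166; 1.3 207; 1.38 242; 1.46 251; 1.54 249; 1.62 246; 1.7 244; 1.78 240; 1.86 237; 
-1.64 221; -1.56 217; -1.48 210; -1.4 198; -1.32 186; -1.24 176; -1.16 173; -1.08 176; -1.0 184; -0.92 193; -0.84 203; -0.76 209; -0.68 213; -0.6 216; -0.52 218; -0.44 221; -0.36 225; -0.28 229; -0.2 231; -0.12 228; -0.04 223; 0.04 217; 0.12 211; 0.2 205; 0.28 199; 0.36 195; 0.44 189; 0.52 182; 0.6 175; 0.68 166; 0.76 151; 0.84 128; 0.92 100; 1.0 80; 1.08 75; 1.16 81; 1.24 93; 1.32 103; 1.4 109;
```

Seam angle is about 1.1 rad, so the tube has to roll about 18 mm toward −x and the fingertip about 36 mm. I'll approach first, closing the fingers on the way.

```bash
python3 -m jog '39 -44.6 0 0 0 0 0;39 -44.6 0 0 0 0 0;39 -44.6 0 0 0 0 0;39 -44.6 0 0 0 0 0;39 -44.6 0 0 0 0 0;39 -44.6 0 0 0 0 0;39 -44.6 0 0 0 0 0;39 -44.6 0 0 0 0 0;39 -44.6 0 0 0 0 0;39 -44.6 0 0 0 0 0;39 -44.6 0 0 0 0 0;38 -44.6 0 0 0 0 0'
python3 -m jog '0 0 20 0 0 -0.152 0;0 0 20 0 0 -0.152 0;0 0 20 0 0 -0.152 0;0 0 20 0 0 -0.152 0;0 0 20 0 0 -0.152 0;0 0 20 0 0 -0.152 0;0 0 20 0 0 -0.154 0;0 0 0 0 0 0 0;0 0 0 0 0 0 0'
cat > w.py <<'E'
from h import *
import sys
s=read_state();p=np.array(s['position']);R=np.array(s['tcp_rot'])
print(s['time_s'],np.round(p,4),np.round(R.T,3).tolist(),np.round(s['force'],2),s['opening'])
if len(sys.argv)>3:
    g=np.array(list(map(float,sys.argv[1:4])));print('tool delta mm',np.round(R.T@(g-p)*1000,1))
E
python3 w.py .4747 .0292 .10
python3 - <<'E'
from h import *
d=capture("wrist");print(d['camera_matrix'].tolist(),np.round(d['R'],3).tolist(),np.round(-d['R'].T@d['t'],3))
cv2.imwrite('pics/w1.png',d['color'][:,:,::-1])
E
```

```text
time_s: 3.35
position: [0.4757, 0.0303, 0.2449]
tcp_rot: [[0.969, 0.247, 0.001], [0.247, -0.969, -0.0], [0.001, 0.001, -1.0]]
force: [1.4, -1.3, 0.5]
opening: 0.007
grasp_force: 0.0
time_s: 4.47
position: [0.4752, 0.0284, 0.105]
tcp_rot: [[0.254, 0.967, 0.001], [0.967, -0.254, -0.0], [0.0, 0.001, -1.0]]
force: [-0.7, -1.2, -0.7]
opening: 0.005
grasp_force: 0.0
4.475 [0.4752 0.0284 0.105 ] [[0.254, 0.967, 0.0], [0.967, -0.254, 0.001], [0.001, -0.0, -1.0]] [-0.74 -1.21 -0.71] 0.005302210375504541
tool delta mm [ 0.6 -0.7  5. ]
[[297.3186396354542, 0.0, 255.39457270522456], [0.0, 297.3186396354542, 189.0797866303205], [0.0, 0.0, 1.0]] [[0.967, -0.255, 0.002], [-0.246, -0.934, 0.259], [-0.064, -0.251, -0.966]] [0.494 0.097 0.245]
```

View pics/w1.png

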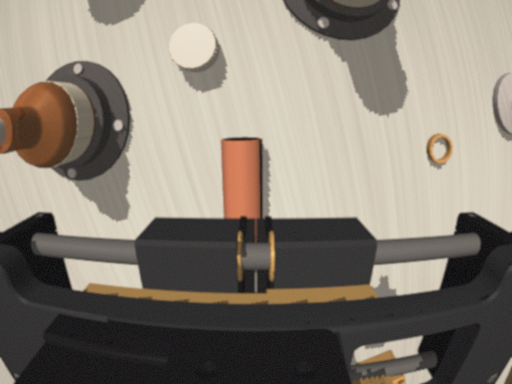

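Wrist view: the tube's far half is at (241,175), and the closed fingertips at (257,255) are slightly to its +x side, as planned. Descending.

```bash
python3 -m jog '0.6 -0.5 12 0 0 0 0;0 0 12 0 0 0 0;0 0 12 0 0 0 0;0 0 9 0 0 0 0;0 0 2 0 0 0 0;0 0 1 0 0 0 0;0 0 1 0 0 0 0;0 0 0 0 0 0 0'
```

```text
time_s: 5.52
position: [0.4746, 0.0292, 0.0558]
tcp_rot: [[0.252, 0.968, 0.001], [0.968, -0.252, -0.0], [0.0, 0.001, -1.0]]
force: [0.8, -0.0, 0.1]
opening: 0.006
grasp_force: 0.0
```

```bash
python3 -m jog '0 0 1 0 0 0 0;0 0 1 0 0 0 0;0 0 0 0 0 0 0'; python3 -m jog '0 0 1 0 0 0 0;0 0 0 0 0 0 0'
```

```text
time_s: 5.9
position: [0.4747, 0.0291, 0.0537]
tcp_rot: [[0.252, 0.968, 0.001], [0.968, -0.252, -0.0], [0.0, 0.001, -1.0]]
force: [-0.2, 0.3, 1.7]
opening: 0.004
grasp_force: 1.0
time_s: 6.15
position: [0.4758, 0.0289, 0.0532]
tcp_rot: [[0.252, 0.968, 0.003], [0.968, -0.252, -0.001], [0.0, 0.003, -1.0]]
force: [1.3, -0.2, 6.2]
opening: 0.006
grasp_force: 3.0
```

```bash
python3 -m jog '0 -2 0 0 0 0 0;0 -3 0 0 0 0 0;0 -3 0 0 0 0 0;0 -3 0 0 0 0 0;0 -3 0 0 0 0 0;0 -3 0 0 0 0 0;0 -3 0 0 0 0 0;0 -2 0 0 0 0 0;0 0 0 0 0 0 0'
cat > look.py <<'E'
from h import *
from scipy.optimize import minimize
def sil(d,p):
    x,y,yaw=p;a=np.array([np.sin(yaw),np.cos(yaw),0]);u=np.array([np.cos(yaw),-np.sin(yaw),0])
    th=np.linspace(0,2*np.pi,40)
    X=np.concatenate([np.array([x,y,.016])+s*a*.05+.016*(np.cos(th)[:,None]*u+np.sin(th)[:,None]*[0,0,1]) for s in(-1,1)])
    q=(d['camera_matrix']@((d['R']@X.T).T+d['t']).T).T;q=q[:,:2]/q[:,2:]
    im=np.zeros((3072,4096),np.uint8)
    cv2.fillConvexPoly(im,cv2.convexHull((q*8).round().astype(np.int32)),255);return cv2.resize(im,(512,384),interpolation=cv2.INTER_AREA)/255.
obs=[]
for c in("scene","top"):
    d=capture(c);r=tubeaxis(d,c)
    if r: obs.append((d,r[0],c));print(c,r[1],r[0].sum(),np.round(r[2],3).tolist())
def cost(p): return sum(np.abs(sil(d,p)-m).sum() for d,m,c in obs)
x0=[.456,.033,.25]
m=minimize(cost,x0,method='Nelder-Mead',options=dict(initial_simplex=[x0,[.466,.033,.25],[.456,.039,.25],[.456,.033,.3]],maxiter=60))
print(np.round(m.x,4),m.fun)
x,y,yaw=m.x
for d,mm,c in obs:
    th,pr=seamang(d,mm,np.array([np.sin(yaw),np.cos(yaw),0]),np.array([x,y,.016]))
    print(c,[(round(th[i],2),int(pr[i])) for i in range(0,len(th),5)])
E
python3 look.py
```

```text
time_s: 7.28
position: [0.4545, 0.0342, 0.0541]
tcp_rot: [[0.252, 0.968, 0.004], [0.968, -0.252, -0.001], [0.0, 0.004, -1.0]]
force: [-0.5, -1.6, 16.2]
opening: 0.001
grasp_force: 7.9
scene 0.77 561 [[0.447, -0.016, 0.018], [0.473, 0.081, 0.018]]
[0.4577 0.0342 0.2616] 55.26666666666666
scene [(np.float64(-0.54), 296), (np.float64(-0.44), 292), (np.float64(-0.34), 280), (np.float64(-0.24), 266), (np.float64(-0.14), 257), (np.float64(-0.04), 255), (np.float64(0.06), 250), (np.float64(0.16), 219), (np.float64(0.26), 170), (np.float64(0.36), 141), (np.float64(0.46), 148), (np.float64(0.56), 209), (np.float64(0.66), 288), (np.float64(0.76), 315), (np.float64(0.86), 318), (np.float64(0.96), 311), (np.float64(1.06), 301), (np.float64(1.16), 285), (np.float64(1.26), 273), (np.float64(1.36), 269), (np.float64(1.46), 267), (np.float64(1.56), 263), (np.float64(1.66), 258), (np.float64(1.76), 252), (np.float64(1.86), 249)]
```

```bash
python3 -m jog '0 -2 -0.3 0 0 0 0;0 -3 -0.2 0 0 0 0;0 -3 0 0 0 0 0;0 -3 0 0 0 0 0;0 -2 0 0 0 0 0;0 0 0 0 0 0 0;0 0 0 0 0 0 0'; python3 -m jog '0 0 -2 0 0 0 0;0 0 -4 0 0 0 0;0 0 -30 0 0 0 0;0 0 -40 0 0 0 0;40 40 -30 0 0 0 0;50 20 0 0 0 0 87;50 0 0 0 0 0 87;0 0 0 0 0 0 87'; python3 look.py
python3 - <<'E'
from h import *
d=capture("wrist");cv2.imwrite('pics/w2.png',d['color'][:,:,::-1])
d=capture("top");cv2.imwrite('pics/t2.png',d['color'][:,:,::-1])
E
```

```text
time_s: 8.35
position: [0.4404, 0.0378, 0.0537]
tcp_rot: [[0.252, 0.968, 0.0], [0.968, -0.252, -0.0], [-0.0, 0.0, -1.0]]
force: [-1.0, -1.5, 9.1]
opening: 0.004
grasp_force: 4.4
time_s: 9.35
position: [0.5333, 0.1606, 0.1584]
tcp_rot: [[0.248, 0.969, 0.001], [0.969, -0.248, 0.001], [0.001, 0.001, -1.0]]
force: [-1.4, -0.4, -0.1]
opening: 0.259
grasp_force: 0.0
scene 0.93 613 [[0.441, -0.015, 0.018], [0.464, 0.086, 0.018]]
top 0.8 637 [[0.461, 0.087, 0.018], [0.436, -0.011, 0.018]]
[0.4484 0.0362 0.25  ] 120.35686274509803
scene [(np.float64(-0.54), 426), (np.float64(-0.44), 416), (np.float64(-0.34), 383), (np.float64(-0.24), 331), (np.float64(-0.14), 270), (np.float64(-0.04), 226), (np.float64(0.06), 213), (np.float64(0.16), 257), (np.float64(0.26), 341), (np.float64(0.36), 398), (np.float64(0.46), 398), (np.float64(0.56), 391), (np.float64(0.66), 384), (np.float64(0.76), 375), (np.float64(0.86), 367), (np.float64(0.96), 360), (np.float64(1.06), 346), (np.float64(1.16), 322), (np.float64(1.26), 298), (np.float64(1.36), 288), (np.float64(1.46), 284), (np.float64(1.56), 281), (np.float
[... 186 characters left out ...]
(-1.22), 249), (np.float64(-1.12), 235), (np.float64(-1.02), 237), (np.float64(-0.92), 246), (np.float64(-0.82), 256), (np.float64(-0.72), 267), (np.float64(-0.62), 277), (np.float64(-0.52), 284), (np.float64(-0.42), 289), (np.float64(-0.32), 294), (np.float64(-0.22), 299), (np.float64(-0.12), 239), (np.float64(-0.02), 111), (np.float64(0.08), 55), (np.float64(0.18), 120), (np.float64(0.28), 237), (np.float64(0.38), 260), (np.float64(0.48), 247), (np.float64(0.58), 233), (np.float64(0.68), 219), (np.float64(0.78), 205), (np.float64(0.88), 188), (np.float64(0.98), 172), (np.float64(1.08), 164), (np.float64(1.18), 167), (np.float64(1.28), 175), (np.float64(1.38), 182), (np.float64(1.48), 184)]
```

View pics/w2.png

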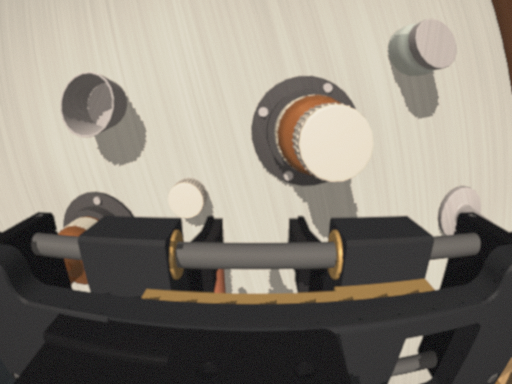

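Wrist view: the capped bottle is at (325,140) and the jar at (432,45). The seam is now near the top (about +0.04 to +0.08 rad). I'll check it more closely with the wrist camera over the tube.

```bash
python3 -m jog '-44 -9 0 0 0 0 0;-44 -9 0 0 0 0 0;-44 -9 0 0 0 0 0;-44 -9 0 0 0 0 0;-44 -9 0 0 0 0 0;-42 -10 0 0 0 0 0;0 0 0 0 0 0 0;0 0 0 0 0 0 0'
python3 - <<'E'
from h import *
d=capture("wrist");im=d['color'];np.savez('w3.npz',**{k:d[k] for k in('color','camera_matrix','R','t')})
tr=trace("wrist","tube");print([(t['conf'],t['pixels'].sum()) for t in tr])
m=tr[0]['pixels'];ys,xs=np.nonzero(m);print(xs.min(),xs.max(),ys.min(),ys.max())
x0,x1,y0,y1=xs.min()-25,xs.max()+25,max(0,ys.min()-25),ys.max()+25
c=im[y0:y1,x0:x1,::-1];print(x0,y0,c.shape);s=min(800/c.shape[1],600/c.shape[0])
cv2.imwrite('pics/w3.png',cv2.resize(c,None,fx=s,fy=s,interpolation=cv2.INTER_CUBIC));print(s)
E
```

```text
time_s: 10.65
position: [0.4133, -0.0823, 0.1585]
tcp_rot: [[0.254, 0.967, 0.0], [0.967, -0.254, 0.0], [0.0, 0.0, -1.0]]
force: [0.1, -0.1, -0.6]
opening: 0.003
grasp_force: 0.0
[(0.78, np.int64(3539))]
242 276 3 110
217 0 (135, 84, 3)
4.444444444444445
```

View pics/w3.png

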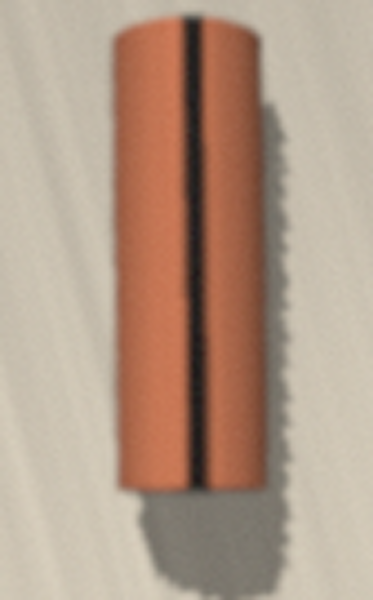

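Wrist crop: the seam runs along the tube at crop column 195, between edges at 116 and 264. That puts it about 3° (0.055 rad) from straight up after view correction, so it's on top. Now for the cap.

```bash
python3 -m jog '45.4 21.6 -8 0 0 0 87;45.4 21.6 -8 0 0 0 87;45.4 21.6 -8 0 0 0 87;45.4 21.6 -8 0 0 0 87;45.4 21.6 -8 0 0 0 87;0 0 0 0 0 0 87;0 0 0 0 0 0 87'
cat > cap.py <<'E'
from h import *
for c in("wrist","top","scene"):
    d=capture(c);K,R,t=d['camera_matrix'],d['R'],d['t']
    pl=place_of(c,"cap");print(c,[(np.round(r['at'],4).tolist(),round(r['conf'],2)) for r in pl])
    # project cap top circle for candidate centres, compare with traced mask
    tr=trace(c,"cap")
    best=None
    from scipy.optimize import minimize
    def proj(X):
        q=(R@X.T).T+t
        if c=="wrist":
            rr=np.linalg.norm(q[:,:2],axis=1);th=np.arctan2(rr,q[:,2]);s=K[0,0]*th/rr
            return q[:,:2]*s[:,None]+K[:2,2]
        q=(K@q.T).T;return q[:,:2]/q[:,2:]
    ang=np.linspace(0,2*np.pi,48)
    def sil(p):
        X=np.concatenate([np.c_[p[0]+.025*np.cos(ang),p[1]+.025*np.sin(ang),0*ang+z] for z in(.088,.118)])
        im=np.zeros((3072,4096),np.uint8);cv2.fillConvexPoly(im,cv2.convexHull((proj(X)*8).round().astype(np.int32)),255)
        return cv2.resize(im,(512,384),interpolation=cv2.INTER_AREA)/255.
    for r in tr:
        m=r['pixels']
        o=minimize(lambda p:np.abs(sil(p)-m).sum(),[.596,.194],method='Nelder-Mead',options=dict(initial_simplex=[[.596,.194],[.602,.194],[.596,.2]],maxiter=40))
        print(' fit',np.round(o.x,4),round(o.fun),m.sum(),round(r['conf'],2))
E
python3 cap.py; python3 w.py .596 .194 .18
```

```text
time_s: 11.62
position: [0.5739, 0.1114, 0.1977]
tcp_rot: [[0.25, 0.968, -0.002], [0.968, -0.25, -0.0], [-0.001, -0.002, -1.0]]
force: [-1.6, -0.4, -0.6]
opening: 0.722
grasp_force: 0.0
wrist [([0.594, 0.1915, 0.0933], 0.93), ([0.4608, 0.1613, 0.0018], 0.9)]
 fit [0.5952 0.1932] 141 3498 0.68
top [([0.4555, 0.1611, -0.0002], 0.81)]
 fit [0.6666 0.0011] 831 283 0.81
scene [([0.5944, 0.1896, 0.0848], 0.84), ([0.4632, 0.1564, -0.0016], 0.49)]
 fit [0.5961 0.1945] 33 625 0.57
 fit [-8.5591  7.8852] 220 220 0.48
12.075 [0.5751 0.1099 0.1984] [[0.253, 0.967, -0.0], [0.967, -0.253, -0.0], [-0.0, 0.0, -1.0]] [ 0.11 -0.09 -1.11] 0.9940128484536476
tool delta mm [86.7 -1.1 18.4]
```

```bash
python3 -m jog '43 -0.8 0 0 0 0 87;43.1 -0.7 0 0 0 0 87;0 0 20 0 0 0 87;0 0 30 0 0 0 87;0 0 25 0 0 0 87;0 0 15 0 0 0 87;0 0 0 0 0 0 87;0 0 0 0 0 0 87'; python3 w.py .5955 .1935 .108
```

```text
time_s: 13.08
position: [0.5963, 0.1941, 0.1092]
tcp_rot: [[0.252, 0.968, 0.002], [0.968, -0.252, 0.0], [0.001, 0.002, -1.0]]
force: [0.2, -0.4, 0.5]
opening: 1.003
grasp_force: 0.0
13.075 [0.5963 0.1941 0.1092] [[0.252, 0.968, 0.001], [0.968, -0.252, 0.002], [0.002, 0.0, -1.0]] [ 0.17 -0.37  0.49] 1.0028498285347238
tool delta mm [-0.8 -0.6  1.2]
```

```bash
python3 -m jog '-0.6 -0.5 1 0 0 0 54;0 0 0 0 0 0 54;0 0 0 0 0 0 54;0 0 0 0 0 0 54;0 0 0 0 0 0 0;0 0 0 0 0 0 0;0 0 0 0 0 0 0;0 0 0 0 0 0 0'
```

```text
time_s: 14.08
position: [0.5948, 0.1937, 0.1074]
tcp_rot: [[0.252, 0.968, -0.0], [0.968, -0.252, 0.0], [-0.0, -0.0, -1.0]]
force: [0.3, -0.3, 1.1]
opening: 0.567
grasp_force: 30.0
```

```bash
python3 -m jog '0 0 1.5 0 0 0 0;0 0 1.5 0 0 0 0;0 0 1.5 0 0 0 0;0 0 1.5 0 0 0 0;0 0 0.7 0 0 0 0;0 0 0 0 0 0 0'
```

```text
time_s: 14.82
position: [0.5948, 0.1937, 0.1016]
tcp_rot: [[0.252, 0.968, 0.0], [0.968, -0.252, -0.0], [0.0, 0.0, -1.0]]
force: [-2.1, 0.3, 8.0]
opening: 0.576
grasp_force: 30.0
```

```bash
python3 -m jog '0 0 0.6 0 0 0 0;0 0 0.3 0 0 0 0;0 0 0 0 0 -0.08 0;0 0 0 0 0 -0.12 0;0 0 0 0 0 -0.12 0;0 0 0 0 0 -0.12 0'; python3 -m jog '0 0 0 0 0 -0.12 0;0 0 0 0 0 -0.12 0;0 0 0 0 0 -0.12 0;0 0 0 0 0 -0.12 0;0 0 0 0 0 -0.12 0;0 0 0 0 0 -0.12 0;0 0 0 0 0 -0.12 0;0 0 0 0 0 -0.08 0;0 0 0 0 0 0 0;0 0 0 0 0 0 0'
```

```text
time_s: 15.58
position: [0.5956, 0.1941, 0.1011]
tcp_rot: [[-0.187, 0.982, 0.002], [0.982, 0.187, 0.001], [0.0, 0.002, -1.0]]
force: [-2.2, 0.5, 9.3]
opening: 0.572
grasp_force: 30.0
time_s: 16.82
position: [0.5956, 0.1941, 0.1011]
tcp_rot: [[-0.894, 0.449, 0.002], [0.449, 0.894, 0.001], [-0.002, 0.002, -1.0]]
force: [-0.9, 1.1, 7.4]
opening: 0.572
grasp_force: 30.0
```

```bash
python3 -m jog '0 0 -2 0 0 0 0;0 0 -2 0 0 0 0;0 0 -2 0 0 0 0;0 0 -2 0 0 0 0;0 0 -2 0 0 0 0;0 0 0 0 0 0 0'
```

```text
time_s: 17.58
position: [0.5945, 0.1934, 0.1093]
tcp_rot: [[-0.893, 0.449, -0.001], [0.449, 0.893, -0.0], [0.001, -0.001, -1.0]]
force: [-1.0, -0.2, -0.8]
opening: 0.571
grasp_force: 30.0
```

```bash
python3 -m jog '0 0 -3 0 0 0 0;0 0 -4 0 0 0 0;0 0 -5 0 0 0 0;0 0 -6 0 0 0 0;0 0 -7 0 0 0 0;0 0 -7 0 0 0 0;0 0 -6 0 0 0 0;0 0 -4 0 0 0 0;0 0 -2 0 0 0 0;0 0 0 0 0 0 0;0 0 0 0 0 0 0;0 0 0 0 0 0 0'
python3 w.py .5955 .1935 .153
python3 - <<'E'
from h import *
for c in("scene","top"):
    d=capture(c)
    if c=="scene": a=d['color'][110:270,230:430,::-1]
    else: b=d['color'][100:260,120:320,::-1]
    for n in("cap","mouth","seam","tube"): print(c,n,[(np.round(r['at'],3).tolist(),round(r['conf'],2)) for r in place_of(c,n)])
cv2.imwrite('pics/end.png',cv2.resize(np.hstack([a,b]),None,fx=2,fy=2,interpolation=cv2.INTER_CUBIC))
E
```

```text
time_s: 19.08
position: [0.5947, 0.1936, 0.1535]
tcp_rot: [[-0.893, 0.449, -0.0], [0.449, 0.893, -0.0], [0.0, -0.0, -1.0]]
force: [-0.1, -1.2, 0.1]
opening: 0.569
grasp_force: 30.0
19.075 [0.5947 0.1936 0.1535] [[-0.893, 0.449, 0.0], [0.449, 0.893, -0.0], [-0.0, -0.0, -1.0]] [-0.06 -1.16  0.1 ] 0.56939671329719
tool delta mm [-0.8  0.2  0.5]
scene cap [([0.461, 0.155, 0.0], 0.77), ([0.593, 0.19, 0.133], 0.75)]
scene mouth [([0.33, 0.135, 0.102], 0.94), ([0.594, 0.194, 0.102], 0.73)]
scene seam [([0.44, 0.036, 0.014], 0.4)]
scene tube [([0.45, 0.035, 0.015], 0.78), ([0.372, -0.241, 0.001], 0.29)]
top cap [([0.456, 0.16, -0.001], 0.8), ([0.398, 0.28, 0.003], 0.37)]
top mouth [([0.594, 0.198, 0.103], 0.86), ([0.336, 0.141, 0.105], 0.8)]
top seam [([0.45, 0.036, 0.016], 0.42)]
top tube [([0.449, 0.038, 0.012], 0.74)]
```

View pics/end.png

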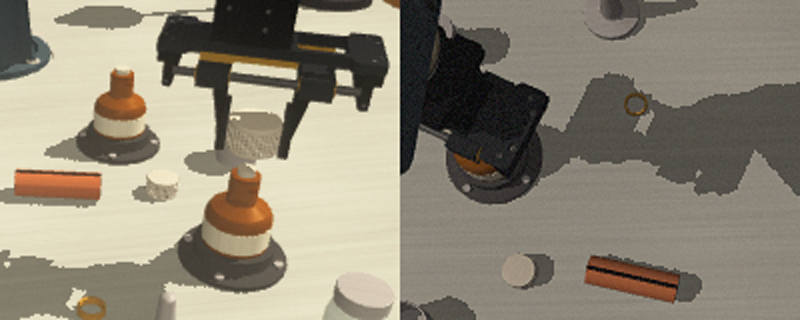

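The left half shows the cap held level at (255,135), above the open neck at (245,175). The right half shows the tube at (630,278) with its seam on top. The other things stand where they were, so I'm handing in.

```bash
python3 -c "
from rig import *
print(hand_in())"
```

```text
the job is handed in; nothing more can be done
None
```

The job is handed in: the tube lies with its seam on top (measured about 3° off vertical), and the cap is off and held level about 3 cm above the bottle's mouth.

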